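# Slide the last red sauce bottle into its stock lane

## Task

One red sauce bottle stands alone in front of the lane divider on the sorting table. Push it low on its body so that it slides upright over the table, never lifting or tipping it, into the lane that already has a red bottle at its back, until it stands right up against that bottle. Leave the other bottles and the jar where they are.

Things in the scene. Friction and masses are not known exactly. Their poses are not given: they have to be found in the camera images.
- bottle: the red bottle to push: white cap, paper label, upright cylinder 58 mm in diameter for its lower part, narrowing to a neck, 220 mm tall, 0.3 to 0.6 kg, loose on the table. Origin at the centre of its underside, z up. It slides when pushed within about 35 mm of the table but tips when pushed above about 50 mm. It stands on the -y side of the divider, off the mouths of the lanes
- red_stock: bottle of the same shape and size as the loose red one (58 mm diameter, 220 mm tall, about 0.45 kg), red with a white cap, standing loose at the back of one of the three lanes; it marks the lane wanted. It may be nudged a little back: it stands about 4 mm short of the back wall; origin at the centre of its underside, z up
- amber_stock: bottle of the same shape and size as the loose red one (58 mm diameter, 220 mm tall, about 0.45 kg), brown with a black cap, standing at the back of another lane; to be left alone; origin at the centre of its underside, z up
- green_stock: bottle of the same shape and size as the loose red one (58 mm diameter, 220 mm tall, about 0.45 kg), green with a yellow cap, standing at the back of another lane; to be left alone; origin at the centre of its underside, z up
- divider: fixed dark steel lane divider: 3 straight lanes along its +y, open at the -y end, floored by the table itself. Origin: centre of the footprint, on the table; yaw within 8 degrees. Lane centres at x = -86, 0, +86 mm, lanes 82 mm wide between rails 4 mm thick and 12 mm high, from y = -80 mm (mouth) to +80 mm (inner face of the 50 mm high back wall). Stock bottles stand on the lane centres at y = +47 mm
- jar: brown jar with a red lid, 72 mm in diameter and 100 mm tall, standing on the table behind the back wall of the divider; to be left alone. Origin at the centre of its underside
Mind the look-alikes: they are no part of the job. Leave any purple look-alike of the bottle alone. What is shaped like the red_stock but blue or purple is not meant.

How it is judged (in metres and radians):
At the end, for the whole second after the job is handed in: The red bottle stands upright and still on the table in the same lane as the other red bottle (both within 20 mm of the lane's centre line), in front of it and against it (axes less than 70 mm apart, that is a gap under 12 mm) (((x of bottle in the frame of divider between -0.106 and -0.066 m and x of red_stock in the frame of divider between -0.106 and -0.066 m) or (x of bottle in the frame of divider between -0.02 and 0.02 m and x of red_stock in the frame of divider between -0.02 and 0.02 m) or (x of bottle in the frame of divider between 0.066 and 0.106 m and x of red_stock in the frame of divider between 0.066 and 0.106 m)) and horizontal distance between bottle and red_stock below 0.07 m and y of bottle in the frame of divider below 0.02 m and angle between each of bottle, red_stock's own z axis and vertical below 0.08 rad and height (world z) of bottle between -0.006 and 0.006 m and linear speed of each of bottle, red_stock below 0.02 m/s); the robot touches nothing.
It fails at once if the pushed bottle tips (more than 14 degrees) (angle between bottle's own z axis and vertical above 0.25 rad).
It fails at once if the pushed bottle is lifted off the table (height (world z) of bottle above 0.012 m).
It fails at once if the red stock bottle is tipped, lifted or shoved more than 20 mm (angle between red_stock's own z axis and vertical above 0.25 rad or height (world z) of red_stock above 0.012 m or distance of red_stock from where it was at the start of the episode above 0.02 m).
It fails at once if another bottle or the jar is moved more than 15 mm or tipped (distance of any of amber_stock, green_stock, jar from where it was at the start of the episode above 0.015 m or angle between any of amber_stock, green_stock, jar's own z axis and vertical above 0.25 rad).
It also fails if it takes over 58 s, if anything falls off the work surface, if the arm or the gripper's body presses on something with over 40 N, if the wrist force passes 120 N, or if a joint passes its speed limit or range.

## Robot

A 6-joint arm with a two-finger parallel gripper is mounted at the origin on the work surface. World frame = base frame: x ahead of the robot, y to its left, z up, the work surface at z = 0. Lengths are in mm, angles in degrees, forces in N, time in s.
With the tool pointing down it reaches from about 275 to 825 mm from the base axis. Payload 5.2 kg.
Tool frame: the origin (TCP) lies on the mounting face of the last link; the fingertips stand 186 mm ahead of it and the grasp point (between the pads) lies 167 mm ahead of it; z points along the fingers, y is the line along which they close (so a half turn about z gives the same grasp; the last joint's range is limited). The gripper opens to 93 mm and grips with 3 to 60 N. Pads are 15 mm wide; open, the fingers measure 128 mm over their backs; the gripper's body (75 mm by 188 mm) begins 65 mm behind the grasp point.
Start: joints at [62.005, 14.817, 87.949, -0, 77.235, -11.62], TCP at [155.037, 527.702, 404.753] pointing down, gripper open.
Joint ranges: [-179.93, 179.93], [-52.35, 119.4], [10.71, 147.94], [-69.91, 249.91], [12.55, 155.21], [-178.61, 178.61]. Speed limits (degrees/s): [147.25, 147.25, 180, 180, 180, 180].

## Interface

Orientations are given as [roll, pitch, yaw] about the fixed x, y, z axes, in that order (R = Rz(yaw) Ry(pitch) Rx(roll)).
In Python, from rig import arm, snapshot, finder gives the robot as it stands.
- The arm moves only by the tool play_rows, never from a script. Its argument "series" is text: rows parted by semicolons, each of 7 numbers parted by spaces: the shift along the world's x, y, z in mm, then the turn, a rotation vector about the world's x, y, z in rad, then the gripper command: -1 is shut, 1 is fully open, values between are in proportion. A call has 1 to 8 rows; each row shifts and turns the commanded pose from where the row before left it; what a row does not reach is not made up. A row lasts 1/8 s, in which the tool goes at most 62.5 mm and 10.7 degrees, less where a joint would pass 70% of its speed; a pose out of reach is approached as far as the arm can. A call is refused whole if a number of a shift passes 62.5 or a number of a turn 0.188, either way. A call with a gripper value outside its range is refused whole. The fingers move at their own pace and stop on an object; the grip force is fixed at half the most. Time passes only in rows, so rows that do not move let the fingers close. It gives the time, the measured TCP pose, the force, the opening and the grip force at its end, in the units of the state.
- arm.get_state(): the state, without advancing time (a new reading comes with each control period).
- snapshot(name): name is "side" or "top"; returns a dict with "frame" (480x640x3 uint8, red, green, blue), "camera_matrix" (3x3 intrinsics, pixels), "rvec" (rotation vector, rad) and "tvec" (3), from world to camera coordinates, as OpenCV has them. Camera axes: x right, y down, z forward; pixel columns grow to the right and rows downward; lengths in mm; the calibration is good to about 2 mm. A picture is of the moment at which its call begins. There is no depth.
- arm.hand_in(): hands the job in; it is judged then, once.
Trained networks look in a picture, given as the dict that the camera call returned (one of the last four; its "shot" number tells which), for a name from the list of things; names that differ only in an ending like _2 or _b are one class to them, and where a whole thing is asked for, a point or a joint stands for the part that bears it (a point fixed in the world has none). Each returns a list of dicts, best first, with "confidence" (0 to 1); they miss things now and then, are a little off and sometimes report something else, mostly with a low value. They report only what shows in the picture. A call takes as long as a camera call. They do not tell look-alikes from the thing itself.
- finder.look_for(target, picture): "rect" ([left, top, width, height] in pixels, round what is visible of it).
- finder.landmark_of(target, picture): "uv" ([column, row] in pixels: a listed point, or the origin of a listed thing).
The state is a dict: "t": time; "qpos": joint angles; "joint_velocities": joint speeds; "tau": joint torques, N m; "eef_pos": TCP position; "tool_rot": TCP orientation; "force": force on the tool from outside, world axes, zero at the start; "moment": the same for the moment, N m; "width": opening from 0.0 (shut) to 1.0 (fully open); "finger_force": force on a finger pad.
Only numpy, scipy, OpenCV 4.12 (cv2) and the standard library are available. Lean on these libraries where they do the work, as an engineer would, in place of code of your own. Each camera call takes 0.05 s, during which the arm holds its last target. There are 200 camera calls.

## Working session

There is one attempt and no reset: what is moved stays moved. The work goes in short steps, Python scripts to look and compute and a tool call to move; the robot and the scene stay as the last step left them, time stands still between calls to the robot, and variables do not carry over. Pictures are saved under pics/ and viewed, at most 10 in all, crops included, and the job is handed in when it is done.

Besides the shell and the picture viewer there is one more tool, called after "Emit:" as name(argument=value, ...) on one line, values as JSON. play_rows: Moves the arm, as the interface text tells. Its arguments: {"type":"object","properties":{"series":{"type":"string"}},"required":["series"]}

```bash
mkdir -p pics
cat > h.py <<'E'
import numpy as np, cv2
from rig import arm, snapshot, finder
def ray(s,uv,z=0.):
    R=cv2.Rodrigues(np.array(s["rvec"],float))[0];t=np.array(s["tvec"],float).ravel()
    K=np.array(s["camera_matrix"],float)
    d=R.T@np.linalg.inv(K)@np.array([uv[0],uv[1],1.]);c=-R.T@t
    return (c+d*(z-c[2])/d[2])
def proj(s,P):
    return cv2.projectPoints(np.array(P,float).reshape(-1,1,3),np.array(s["rvec"],float),np.array(s["tvec"],float),np.array(s["camera_matrix"],float),None)[0].reshape(-1,2)
def save(s,n,img=None):
    cv2.imwrite(n,(s["frame"] if img is None else img)[...,::-1])
E
python3 - <<'E'
from h import *
print(arm.get_state())
for n in("side","top"):
    s=snapshot(n);save(s,f"pics/{n}0.png")
    R=cv2.Rodrigues(np.array(s["rvec"],float))[0];print(n,"cam",(-R.T@np.array(s["tvec"]).ravel()).round())
    for t in("bottle","red_stock","amber_stock","green_stock","divider","jar"):
        for d in finder.landmark_of(t,s)[:5]: print(t,np.round(d["uv"],1),round(d["confidence"],2),ray(s,d["uv"]).round(0)[:2])
E
```

```text
{'t': 0.0, 'qpos': array([ 6.20038229e+01,  1.48601990e+01,  8.80098707e+01, -5.77561849e-04,
        7.72334703e+01, -1.16198216e+01]), 'joint_velocities': array([ 0.1001966 ,  0.09791151, -0.0128165 , -0.03654485,  0.03349742,
        0.00040594]), 'tau': array([-2.53497537e-04, -4.37293446e+01, -2.84000623e+01,  7.18322536e-02,
        4.13597119e-02, -1.71367860e-04]), 'eef_pos': array([154.95454625, 527.50990039, 403.91702113]), 'tool_rot': array([-1.79898469e+02, -2.03031754e-02,  1.63623755e+02]), 'force': array([-0.7702109 ,  0.40036701, -0.44260148]), 'moment': array([ 0.00669168,  0.01654791, -0.07820033]), 'finger_force': 0.0, 'width': 1.0007752308499294}
side cam [ 287. -433.  633.]
bottle [440.9 388.3] 0.62 [ 646. -247.]
bottle [305.5 421.4] 0.58 [ 444. -180.]
bottle [284.4 208.9] 0.25 [661. 256.]
red_stock [326.1 203.7] 0.94 [749. 223.]
red_stock [306.8 181.9] 0.82 [756. 316.]
red_stock [281.  207.9] 0.67 [656. 263.]
amber_stock [208.5 234.1] 0.79 [486. 268.]
green_stock [245.5 224.5] 0.84 [564. 254.]
green_stock [368.1 398.6] 0.18 [ 542. -201.]
divider [254. 238.] 0.78 [560. 207.]
jar [184.5 203.5] 0.66 [481. 390.]
top cam [ 482.   75. 1012.]
bottle [447.8 278.9] 0.78 [ 542. -192.]
bottle [466.8 230.9] 0.63 [ 652. -237.]
bottle [441.7 322.5] 0.55 [ 446. -177.]
red_stock [259.5 177.6] 0.75 [769. 241.]
red_stock [221.2 182.2] 0.72 [757. 330.]
red_stock [253.3 227.9] 0.6 [650. 250.]
amber_stock [236.1 297.6] 0.96 [491. 282.]
amber_stock [267.2 269. ] 0.64 [556. 215.]
green_stock [244.  264.4] 0.91 [566. 268.]
divider [268.7 266.4] 0.86 [562. 211.]
jar [183.  301.5] 0.59 [479. 401.]
```

View pics/side0.png

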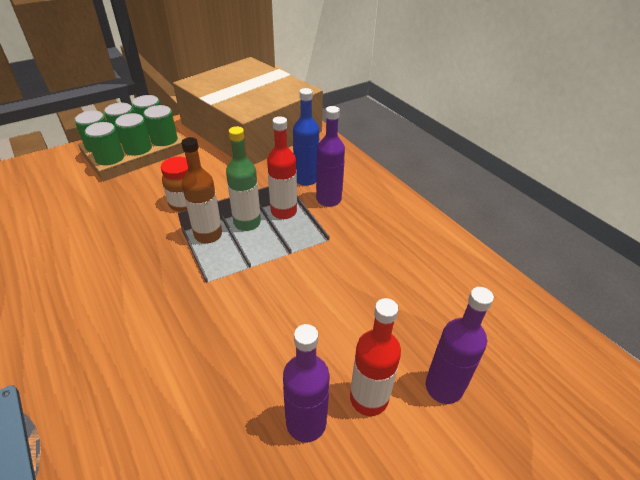

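View pics/top0.png

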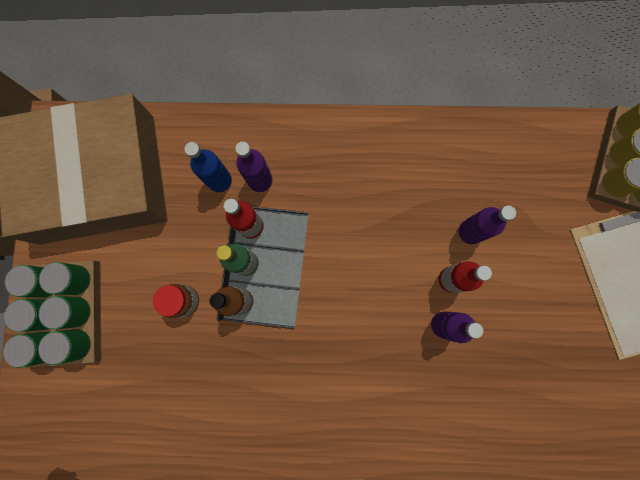

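Candidates for the bottle in the side view are the purple one (306,437), the red one (372,410) and the purple one (447,400). The red one is the target. For the stock, the candidates are blue (306,184), purple (330,204) and red (284,217). The red one in the right-hand (+86) lane is the stock I want.

```bash
cat > m.py <<'E'
from h import *
from scipy.optimize import least_squares
def seg(s,x,y,lo,hi,z=216,r=14):
    u,v=proj(s,[[x,y,z]])[0];u,v=int(round(u)),int(round(v))
    h=cv2.cvtColor(s["frame"],cv2.COLOR_RGB2HSV)
    m=cv2.inRange(h,lo,hi);k=np.zeros_like(m);cv2.circle(k,(u,v),r,255,-1)
    M=cv2.moments(m&k,True);return np.array([M["m10"],M["m01"]])/max(M["m00"],1),M["m00"]
W=((0,0,130),(179,75,255))
def cap(ss,x,y,c=W):
    for _ in range(3):
        o=[seg(s,x,y,*c) for s in ss]
        f=lambda p:np.concatenate([proj(s,[p])[0]-q[0] for s,q in zip(ss,o)])
        r=least_squares(f,[x,y,213]);x,y=r.x[:2]
    return r.x.round(1),np.abs(r.fun).max().round(1),[q[1] for q in o]
E
python3 - <<'E'
from m import *
ss=[snapshot("side"),snapshot("top")]
for n,x,y,c in(("bottle",542,-195,W),("red_stock",653,257,W),("purpleL",445,-179,W),("purpleR",649,-240,W),("green",565,262,((18,120,120),(35,255,255))),("amber",488,277,((0,0,0),(179,255,45)))): print(n,*cap(ss,x,y,c))
t=ss[1];c=np.hstack([cv2.resize(t["frame"][190:340,210:330],None,fx=3,fy=3),cv2.resize(t["frame"][200:350,420:540],None,fx=3,fy=3)])
save(t,"pics/crop.png",c)
E
```

```text
bottle [ 542.7 -200.8  212.6] 0.4 [427.0, 169.0]
red_stock [658.  256.7 211.3] 0.9 [136.0, 160.0]
purpleL [ 442.4 -182.5  213.4] 0.5 [482.0, 181.0]
purpleR [ 652.7 -247.6  213.6] 0.4 [360.0, 161.0]
green [571.3 266.2 208.6] 0.7 [204.0, 174.0]
amber [483.3 271.4 204.9] 0.5 [108.0, 221.0]
```

View pics/crop.png

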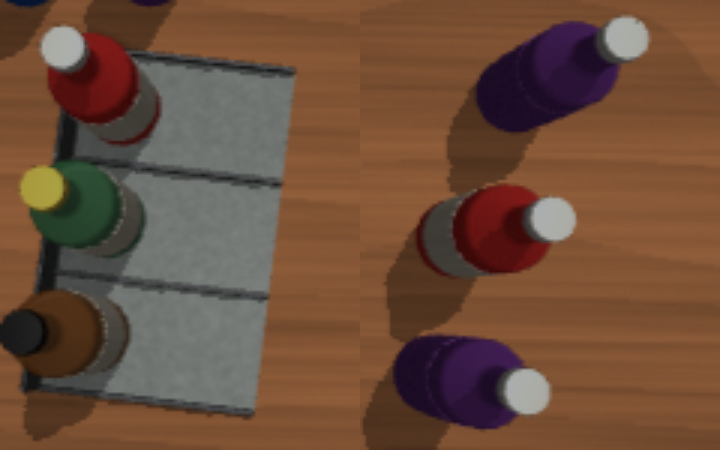

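The crop shows the red bottle (cap at about (483,273) in the top view) between two purple ones, and the red stock in the end lane. The rail ends at the mouth are at (308,214), (304,251), (299,289) and (295,327).

Run:
```python
from m import *
s=snapshot("top")
P=np.array([ray(s,u,11)[:2] for u in((308.3,214),(304,251),(299.3,288.7),(294.7,327.3))]);print(P.round(1))
L=np.array([[129,-80],[43,-80],[-43,-80],[-129,-80]],float)
L=np.vstack([L,[[86,47],[0,47]]]);Q=np.vstack([P,[[658,256.7],[571.3,266.2]]])
def T(p,L): 
    c,n=np.cos(p[2]),np.sin(p[2]);return p[:2]+L@np.array([[c,-n],[n,c]]).T
r=least_squares(lambda p:(T(p,L)-Q).ravel(),[561,209,-.1])
print(r.x[:2],np.degrees(r.x[2]),r.fun.reshape(-1,2).round(1))
print("mouth, goal, goal-60",T(r.x,np.array([[86,-80.],[86,-12],[86,47]])).round(1))
```

```text
[[682.6 124.1]
 [597.7 131.6]
 [513.1 139.8]
 [428.6 147.6]]
[564.76617365 216.59058789] -5.819731883775659 [[ 2.4 -0.2]
 [ 1.8  1. ]
 [ 0.8  1.5]
 [-0.3  2.5]
 [-2.9 -2.1]
 [-1.8 -2.9]]
mouth, goal, goal-60 [[642.2 128.3]
 [649.1 195.9]
 [655.1 254.6]]
```

Emit:
play_rows(series="20 -20 40 0 0 -0.175 -0.226; 30 -40 30 0 0 -0.175 -0.226; 35 -45 10 0 0 -0.175 -0.226; 40 -45 0 0 0 -0.175 -0.226; 40 -45 0 0 0 -0.175 -0.226; 35 -50 0 0 0 -0.175 -0.226; 30 -55 0 0 0 -0.175 -0.226; 20 -58 0 0 0 -0.175 -0.226")

```text
t: 1.85
eef_pos: [405.9, 167.9, 484.8]
tool_rot: [180.0, -0.0, 83.1]
force: [0.6, 0.8, -0.2]
width: 0.389
finger_force: 0.0
```

Emit:
play_rows(series="6 -55 0 0 0 -0.176 -0.226; 6 -55 0 0 0 0 -0.226; 6 -55 0 0.153 -0.047 0 -0.226; 6 -55 0 0.153 -0.047 0 -0.226; 6 -55 0 0.153 -0.047 0 -0.226; 6 -55 0 0.153 -0.047 0 -0.226; 6 -55 0 0.153 -0.047 0 -0.226; 6 -55 0 0.153 -0.047 0 -0.226")

```text
t: 2.85
eef_pos: [452.6, -272.4, 485.1]
tool_rot: [179.2, -55.3, 73.7]
force: [0.8, -0.1, 0.2]
width: 0.39
finger_force: 0.0
```

Emit:
play_rows(series="6 -50 -20 0 0 0 -0.226; 6 -50 -30 0 0 0 -0.226; 6 -40 -30 0 0 0 -0.226; 0 -20 -30 0 0 0 -0.226; 0 0 0 0 0 0 -0.226")

```text
t: 3.48
eef_pos: [470.5, -431.3, 371.6]
tool_rot: [179.9, -55.2, 73.2]
force: [-0.7, 0.0, 0.9]
width: 0.384
finger_force: 0.0
```

Run:
```python
from m import *
from scipy.spatial.transform import Rotation as R
s=arm.get_state();r=R.from_euler("xyz",s["tool_rot"],degrees=True).as_matrix()
print(s["t"],s["qpos"].round(),s["eef_pos"].round(1),"z",r[:,2].round(3),"y",r[:,1].round(3),"tip",(s["eef_pos"]+186*r[:,2]).round(1))
```

```text
3.475 [-62.  36.  70.  39. 113. -43.] [ 470.5 -431.3  371.6] z [ 0.24   0.785 -0.571] y [ 0.957 -0.291  0.001] tip [ 515.2 -285.3  265.5]
```

Emit:
play_rows(series="0 0 -50 0 0 0 -0.226; 0 0 -50 0 0 0 -0.226; 0 0 -50 0 0 0 -0.226; 0 0 -45 0 0 0 -0.226; 0 0 -30 0 0 0 -0.226; 0 0 -20 0 0 0 -0.226; 0 0 0 0 0 0 -0.226")

```text
t: 4.35
eef_pos: [471.2, -429.7, 129.8]
tool_rot: [179.5, -55.1, 73.6]
force: [0.7, -0.1, 0.4]
width: 0.389
finger_force: 0.0
```

```bash
cat > st.py <<'E'
import sys
from m import *
from scipy.spatial.transform import Rotation as R
s=arm.get_state();r=R.from_euler("xyz",s["tool_rot"],degrees=True).as_matrix()
print(round(s["t"],2),s["qpos"].round(),s["force"].round(1),"tip",(s["eef_pos"]+186*r[:,2]).round(1),"z",r[:,2].round(3))
x,y=map(float,sys.argv[1:3])
ss=[snapshot("side"),snapshot("top")]
print("bottle",*cap(ss,x,y)); print("stock",*cap(ss,658,257))
if len(sys.argv)>3: save(ss[0],f"pics/{sys.argv[3]}.png",np.hstack([cv2.resize(q["frame"],(400,300)) for q in ss]))
E
python3 st.py 542 -200 a1
```

```text
4.35 [-62.  52.  79.  35.  94. -58.] [ 0.7 -0.1  0.4] tip [ 515.9 -283.9   23.3] z [ 0.24   0.784 -0.573]
bottle [ 542.2 -200.1  215.3] 0.3 [613.0, 171.0]
stock [654.9 256.4 216.4] 0.3 [551.0, 160.0]
```

View pics/a1.png

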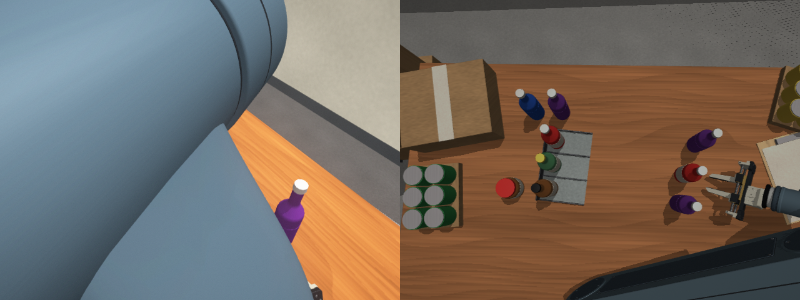

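Emit:
play_rows(series="3.5 11.5 -2 0 0 0 -0.226; 3.5 11.5 0 0 0 0 -0.226; 3.5 11.5 0 0 0 0 -0.226; 1.8 5.7 0 0 0 0 -0.226; 1.8 5.7 0 0 0 0 -0.226; 1.8 5.7 0 0 0 0 -0.226; 1.8 5.7 0 0 0 0 -0.226; 1.8 5.7 0 0 0 0 -0.226")

```text
t: 5.45
eef_pos: [490.5, -367.2, 127.7]
tool_rot: [179.4, -55.0, 73.6]
force: [-0.7, -0.9, 0.7]
width: 0.387
finger_force: 1.0
```

```bash
cat > st.py <<'E'
import sys
from m import *
from scipy.spatial.transform import Rotation as R
s=arm.get_state();r=R.from_euler("xyz",s["tool_rot"],degrees=True).as_matrix()
print(round(s["t"],2),s["qpos"].round(),s["force"].round(1),"tip",(s["eef_pos"]+186*r[:,2]).round(1),"z",r[:,2].round(3))
x,y=map(float,sys.argv[1:3])
t=snapshot("top")
def top(x,y):
    for _ in range(3):
        q,n=seg(t,x,y,*W);x,y,_=ray(t,q,214)
    return np.round([x,y,n],1)
print("bottle",top(x,y),"stock",top(655,257),"purples",top(442,-182),top(652,-247))
if len(sys.argv)>3: save(t,f"pics/{sys.argv[3]}.png")
E
python3 st.py 542 -196
```

```text
5.45 [-58.  49.  85.  38.  89. -58.] [-0.7 -0.9  0.7] tip [ 535.3 -221.6   21. ] z [ 0.241  0.783 -0.574]
bottle [ 542.  -201.2  222. ] stock [655.8 256.8 161. ] purples [ 441.5 -181.7  180. ] [ 652.  -246.9  163. ]
```

Emit:
play_rows(series="1.8 5.7 0 0 0 0 -0.226; 1.8 5.7 0 0 0 0 -0.226; 1.8 5.7 0 0 0 0 -0.226; 1.8 5.7 0 0 0 0 -0.226; 1.8 5.7 0 0 0 0 -0.226; 1.8 5.7 0 0 0 0 -0.226")

```text
t: 6.25
eef_pos: [501.4, -332.5, 127.7]
tool_rot: [179.4, -55.0, 73.6]
force: [-0.4, -2.0, -0.2]
width: 0.387
finger_force: 1.1
```

```bash
python3 st.py 552 -170 a2
```

```text
6.25 [-56.  48.  88.  40.  87. -57.] [-0.4 -2.  -0.2] tip [ 546.1 -186.8   21.1] z [ 0.241  0.783 -0.573]
bottle [ 552.3 -168.   233. ] stock [655.8 256.9 162. ] purples [ 442.7 -183.5  210. ] [ 652.  -246.9  163. ]
```

View pics/a2.png

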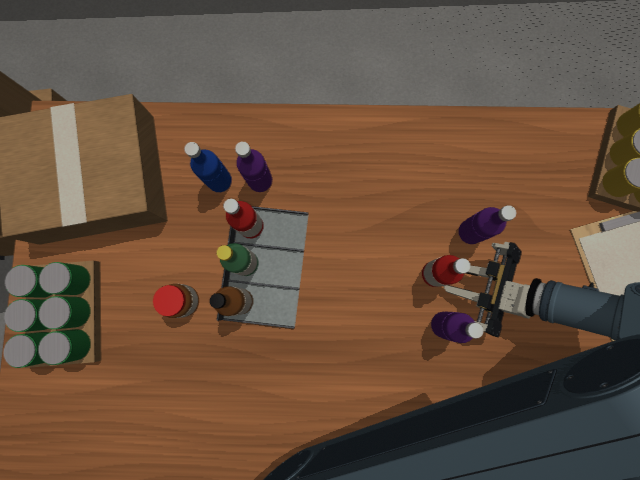

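The 188 mm wide gripper body won't fit between the two purple bottles, where the gap is about 150 mm. I'll back out and roll the gripper 90° about its axis so it goes through edge-on, with the fingers shut and slightly steeper.

Emit:
play_rows(series="-3 -10 0 0 0 0 -0.226; -7 -22 0 0 0 0 -0.226; -8 -26 0 0 0 0 -1; -8 -26 10 0 0 0 -1; 0 0 30 0.042 0.137 -0.1 -1; 0 0 20 0.042 0.137 -0.1 -1; 0 0 10 0.042 0.137 -0.1 -1; 0 0 0 0.042 0.137 -0.1 -1")

```text
t: 7.3
eef_pos: [474.5, -419.1, 198.9]
tool_rot: [-137.6, -38.9, 17.3]
force: [0.3, -0.0, -0.4]
width: 0.004
finger_force: 0.0
```

Emit:
play_rows(series="0 0 0 0.042 0.137 -0.1 -1; 0 0 0 0.042 0.137 -0.1 -1; 0 0 0 0.042 0.137 -0.1 -1; 0 0 0 0.042 0.137 -0.1 -1; 0 0 0 0.042 0.137 -0.1 -1; 0 0 0 -0.134 0.041 0 -1; 0 0 0 0 0 0 -1")

```text
t: 8.18
eef_pos: [474.9, -418.2, 198.7]
tool_rot: [-133.0, -0.3, -16.8]
force: [0.2, -0.6, 0.1]
width: 0.005
finger_force: 0.0
```

```bash
sed -i 's/,"z",r\[:,2\].round(3))/,"z",r[:,2].round(3),"x",r[:,0].round(3))/' st.py; python3 st.py 552 -170 a3
```

```text
8.18 [-60.  44.  80.  32.  92.  37.] [ 0.2 -0.6  0.1] tip [ 514.8 -288.2   71.8] z [ 0.215  0.699 -0.682] x [ 0.957 -0.29   0.004]
bottle [ 554.2 -161.5  171. ] stock [655.9 256.8 160. ] purples [ 441.5 -181.8  180. ] [ 652.  -246.9  162. ]
```

View pics/a3.png

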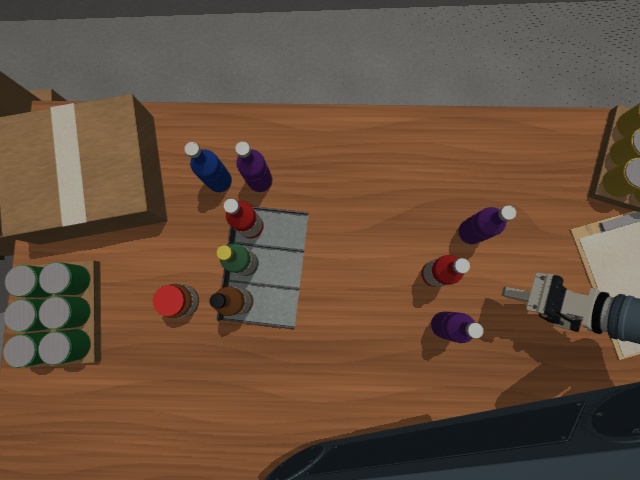

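Emit:
play_rows(series="1.5 0 -25 0 0 0 -1; 0 0 -20 0 0 0 -1; 0 0 -9 0 0 0 -1; 5.7 19 0 0 0 0 -1; 5.7 19 0 0 0 0 -1; 5.7 19 0 0 0 0 -1; 2.9 9.6 0 0 0 0 -1; 0 0 0 0 0 0 -1")

```text
t: 9.22
eef_pos: [497.2, -349.3, 144.3]
tool_rot: [-133.0, -0.2, -16.7]
force: [-0.1, -1.2, 1.0]
width: 0.011
finger_force: 0.0
```

```bash
python3 st.py 554 -161
```

```text
9.22 [-56.  45.  87.  35.  83.  35.] [-0.1 -1.2  1. ] tip [ 536.8 -219.1   17.5] z [ 0.213  0.7   -0.682] x [ 0.958 -0.288  0.003]
bottle [ 553.9 -161.6  173. ] stock [655.8 256.8 161. ] purples [ 441.5 -181.7  182. ] [ 652.  -246.9  163. ]
```

Emit:
play_rows(series="2 6.7 0 0 0 0 -1; 2 6.7 0 0 0 0 -1; 2 6.7 0 0 0 0 -1; 2 6.7 0 0 0 0 -1; 2 6.7 0 0 0 0 -1; 2 6.7 0 0 0 0 -1; 2 6.7 0 0 0 0 -1")

```text
t: 10.15
eef_pos: [510.9, -303.1, 143.7]
tool_rot: [-133.0, -0.2, -16.8]
force: [0.2, -1.3, -0.2]
width: 0.011
finger_force: 0.9
```

```bash
python3 st.py 560 -135
```

```text
10.15 [-52.  44.  91.  37.  80.  36.] [ 0.2 -1.3 -0.2] tip [ 550.6 -173.    16.9] z [ 0.213  0.7   -0.682] x [ 0.957 -0.289  0.003]
bottle [ 556.1 -150.   292. ] stock [655.8 256.9 162. ] purples [ 441.4 -181.7  181. ] [ 652.  -246.9  163. ]
```

Run:
```python
from m import *
t=snapshot("top");u,v=map(int,proj(t,[[562,-133,214]])[0]);print(u,v)
c=t["frame"][v-50:v+50,u-60:u+60];save(t,"pics/a4.png",cv2.resize(c,None,fx=5,fy=5,interpolation=0))
h=cv2.cvtColor(t["frame"],cv2.COLOR_RGB2HSV)
print(h[v-3:v+4:3,u-18:u+24:3].tolist())
```

```text
445 260
[[[0, 212, 90], [1, 209, 116], [1, 206, 119], [1, 207, 122], [1, 206, 125], [1, 197, 124], [75, 3, 178], [105, 6, 182], [90, 4, 181], [60, 4, 179], [13, 156, 90], [13, 137, 91], [21, 32, 135], [21, 32, 126]], [[1, 207, 112], [0, 208, 113], [0, 204, 116], [0, 207, 111], [1, 220, 65], [24, 16, 81], [102, 7, 183], [98, 6, 182], [80, 4, 181], [60, 4, 180], [19, 13, 161], [13, 81, 113], [21, 32, 134], [90, 8, 64]], [[0, 206, 110], [1, 206, 110], [1, 211, 111], [1, 218, 68], [0, 209, 61], [20, 18, 85], [105, 6, 182], [105, 6, 182], [90, 3, 180], [60, 4, 180], [26, 11, 162], [21, 32, 134], [21, 32, 135], [21, 32, 135]]]
```

View pics/a4.png

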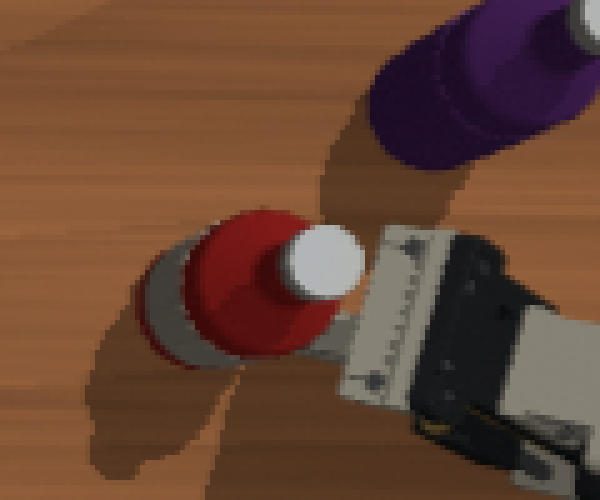

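The bottle stands upright and the gripper body is clear of its neck. The cap reading was picking up gripper metal, so I'll tighten the colour range.

```bash
sed -i 's/^W=.*/W=((0,0,140),(179,26,255))/' m.py
cat >> st.py <<'E'
b=top(x,y)[:2];tip=(s["eef_pos"]+186*r[:,2])[:2];d=r[:2,2]/np.linalg.norm(r[:2,2]);w=b-tip
print("ahead",(w@d).round(1),"bottle lies right by",(w[0]*d[1]-w[1]*d[0]).round(1),"az to mouth",np.degrees(np.arctan2(641-b[0],128-b[1])).round(1))
E
python3 st.py 562 -133
```

```text
10.25 [-52.  44.  91.  37.  80.  36.] [-0.3  0.   0.3] tip [ 550.5 -172.2   17.1] z [ 0.213  0.701 -0.681] x [ 0.958 -0.288  0.002]
bottle [ 559.9 -141.5  161. ] stock [655.7 256.3 149. ] purples [ 441.6 -181.8  173. ] [ 651.7 -246.8  156. ]
ahead 32.1 bottle lies right by 0.1 az to mouth 16.7
```

Emit:
play_rows(series="2.3 7.7 0 0 0 0 -1; 2.3 7.7 0 0 0 0 -1; 2.3 7.7 0 0 0 0 -1; 2.3 7.7 0 0 0 0 -1; 2.3 7.7 0 0 0 0 -1; 2.3 7.7 0 0 0 0 -1")

```text
t: 11.05
eef_pos: [524.7, -256.7, 143.7]
tool_rot: [-133.0, -0.2, -16.8]
force: [0.2, -1.5, 0.4]
width: 0.001
finger_force: 1.0
```

```bash
python3 st.py 574 -96
```

```text
11.05 [-49.  42.  94.  40.  77.  37.] [ 0.2 -1.5  0.4] tip [ 564.4 -126.5   17. ] z [ 0.213  0.7   -0.682] x [ 0.957 -0.289  0.003]
bottle [573.2 -95.  161. ] stock [655.6 256.3 150. ] purples [ 441.6 -181.8  174. ] [ 651.8 -246.7  155. ]
ahead 32.7 bottle lies right by -0.7 az to mouth 16.9
```

Emit:
play_rows(series="-1.5 -4.8 0 0 0 0 -1; -1.3 0.4 0 0 0 0 -1; 1.5 4.8 0 0 0 0 -1; 2.3 7.7 0 0 0 0 -1; 2.3 7.7 0 0 0 0 -1; 2.3 7.7 0 0 0 0 -1; 2.3 7.7 0 0 0 0 -1; 2.3 7.7 0 0 0 0 -1")

```text
t: 12.1
eef_pos: [534.9, -217.7, 143.7]
tool_rot: [-133.0, -0.2, -16.8]
force: [-0.0, -1.6, -0.7]
width: 0.004
finger_force: 0.8
```

```bash
python3 st.py 585 -57
```

```text
12.1 [-45.  41.  97.  42.  74.  38.] [-0.  -1.6 -0.7] tip [574.6 -87.5  17. ] z [ 0.213  0.7   -0.682] x [ 0.957 -0.289  0.003]
bottle [584.5 -55.9 158. ] stock [655.6 256.3 150. ] purples [ 441.6 -181.8  174. ] [ 651.7 -246.8  156. ]
ahead 33.2 bottle lies right by 0.3 az to mouth 17.1
```

Emit:
play_rows(series="2.35 7.7 0 0 0 0 -1; 2.35 7.7 0 0 0 0 -1; 2.35 7.7 0 0 0 0 -1; 2.35 7.7 0 0 0 0 -1; 2.35 7.7 0 0 0 0 -1; 2.35 7.7 0 0 0 0 -1; 2.35 7.7 0 0 0 0 -1")

```text
t: 13.02
eef_pos: [551.4, -163.9, 143.8]
tool_rot: [-133.0, -0.2, -16.8]
force: [-0.2, -1.7, -0.8]
width: 0.002
finger_force: 1.0
```

```bash
python3 st.py 601 -2
```

```text
13.03 [-40.  40.  99.  45.  71.  39.] [-0.2 -1.7 -0.8] tip [591.1 -33.7  17. ] z [ 0.213  0.7   -0.682] x [ 0.957 -0.289  0.003]
bottle [600.7  -2.  157. ] stock [655.6 256.3 150. ] purples [1060.4  733.     0. ] [ 651.8 -246.7  155. ]
ahead 33.2 bottle lies right by -0.0 az to mouth 17.2
```

Emit:
play_rows(series="2.35 7.7 0 0 0 0 -1; 2.35 7.7 0 0 0 0 -1; 2.35 7.7 0 0 0 0 -1; 2.35 7.7 0 0 0 0 -1; 2.35 7.7 0 0 0 0 -1; 2.35 7.7 0 0 0 0 -1; 2.35 7.7 0 0 0 0 -1")

```text
t: 13.95
eef_pos: [567.8, -110.0, 143.7]
tool_rot: [-133.0, -0.2, -16.8]
force: [-0.9, -0.4, 0.4]
width: 0.01
finger_force: 0.9
```

```bash
python3 st.py 617 51
```

```text
13.95 [-35.  40. 100.  49.  68.  41.] [-0.9 -0.4  0.4] tip [607.5  20.2  17. ] z [ 0.213  0.7   -0.682] x [ 0.957 -0.289  0.003]
bottle [617.4  52.1 153. ] stock [655.6 256.3 150. ] purples [1060.4  733.     0. ] [ 651.7 -246.8  156. ]
ahead 33.4 bottle lies right by 0.2 az to mouth 17.3
```

Emit:
play_rows(series="-1.5 -5 0 0 0 0 -1; -4 -13 0 0 0 0 -1; -4 -13 10 0 0 0 -1; 0 0 30 0 0 0 -1; 0 0 20 -0.037 -0.122 0.119 -1; 0 0 0 -0.037 -0.122 0.119 -1; 0 0 0 -0.037 -0.122 0.119 -1; 0 0 0 -0.037 -0.122 0.119 -1")

```text
t: 15.0
eef_pos: [557.9, -142.9, 204.6]
tool_rot: [-140.8, -28.4, 13.2]
force: [0.2, -0.5, 0.0]
width: 0.008
finger_force: 0.0
```

Emit:
play_rows(series="0 0 0 -0.037 -0.122 0.119 -1; 0 0 0 -0.037 -0.122 0.119 -1; 0 0 0 -0.037 -0.122 0.119 -0.226; 0 0 0 -0.037 -0.122 0.119 -0.226; 0 0 0 -0.037 -0.122 0.119 -0.226; 0 0 0 0.134 -0.041 0 -0.226; 0 0 0 0 0 0.157 -0.226; 0 0 0 0 0 0 -0.226")

```text
t: 16.0
eef_pos: [558.5, -143.0, 204.0]
tool_rot: [179.8, -55.0, 82.3]
force: [0.4, -0.1, 0.3]
width: 0.388
finger_force: 0.0
```

```bash
python3 st.py 617 52
```

```text
16.0 [-39.  38.  95.  45.  85. -51.] [ 0.4 -0.1  0.3] tip [579.5   7.9  97.4] z [ 0.113  0.812 -0.573] x [0.077 0.568 0.819]
bottle [617.5  53.2 154. ] stock [655.6 256.3 150. ] purples [1060.4  733.     0. ] [ 651.7 -246.6  154. ]
ahead 50.1 bottle lies right by 31.4 az to mouth 17.4
```

Emit:
play_rows(series="16 -7 0 0 0 0 -0.226; 15 -7 -15 0 0 0 -0.226; 0 0 -30 0 0 0 -0.226; 0 0 -22 0 0 0 -0.226; 0 0 -10 0 0 0 -0.226; 0 0 0 0 0 0 -0.226")

```text
t: 16.8
eef_pos: [588.9, -155.5, 126.4]
tool_rot: [-180.0, -55.1, 82.2]
force: [0.3, 0.4, -0.2]
width: 0.385
finger_force: 0.0
```

```bash
python3 st.py 617 52
```

```text
16.8 [-38.  47.  90.  46.  82. -54.] [ 0.3  0.4 -0.2] tip [609.7  -4.4  20. ] z [ 0.111  0.813 -0.572] x [0.078 0.567 0.82 ]
bottle [617.5  53.2 154. ] stock [655.6 256.3 150. ] purples [1060.4  733.     0. ] [ 651.8 -246.7  155. ]
ahead 58.1 bottle lies right by -0.1 az to mouth 17.4
```

Emit:
play_rows(series="1.2 8.5 0 0 0 0 -0.226; 1.2 8.5 0 0 0 0 -0.226; 1.2 8.5 0 0 0 0 -0.226; 0.8 5.5 0 0 0 0 -0.226; 2 6.5 0 0 0 0 -0.226; 2.4 7.6 0 0 0 0 -0.226; 2.4 7.6 0 0 0 0 -0.226; 2.4 7.6 0 0 0 0 -0.226")

```text
t: 17.85
eef_pos: [603.0, -94.9, 126.8]
tool_rot: [179.9, -55.1, 82.3]
force: [-0.7, -2.8, 2.1]
width: 0.389
finger_force: 1.5
```

```bash
python3 st.py 626 80
```

```text
17.85 [-33.  46.  93.  49.  78. -53.] [-0.7 -2.8  2.1] tip [623.7  56.2  20.3] z [ 0.112  0.812 -0.573] x [0.077 0.568 0.82 ]
bottle [627.7  83.2 150. ] stock [655.6 256.3 150. ] purples [1060.4  733.     0. ] [ 670.7 -240.3  147. ]
ahead 27.3 bottle lies right by 0.2 az to mouth 16.5
```

```bash
python3 st.py 627 83 a5
```

```text
17.9 [-33.  46.  93.  50.  78. -53.] [ 0.6 -1.4  0.2] tip [623.8  57.3  20.4] z [ 0.111  0.813 -0.572] x [0.076 0.567 0.82 ]
bottle [627.9  84.8 153. ] stock [655.6 256.3 150. ] purples [1060.4  733.     0. ] [ 670.4 -243.4  141. ]
ahead 27.9 bottle lies right by 0.4 az to mouth 16.9
```

View pics/a5.png

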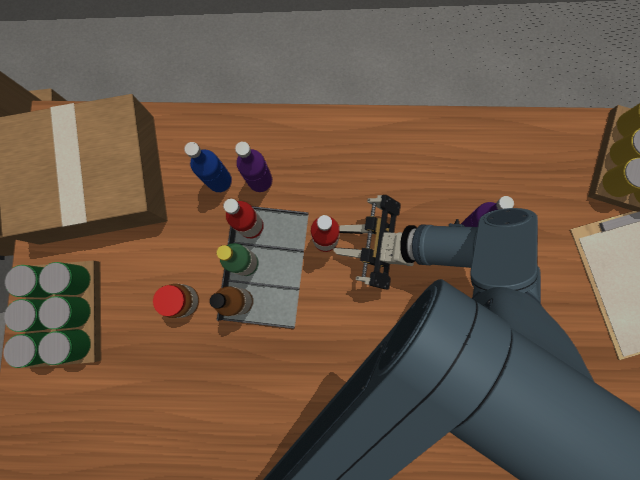

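The wrist link has leaned on the right-hand purple bottle near its cap. I'll swing the wrist left around the red bottle to come off it.

Emit:
play_rows(series="-7 1.5 0 0 0 -0.039 -0.226; -7 1.5 0 0 0 -0.039 -0.226; -7 1.5 0 0 0 -0.039 -0.226; -7 1.5 0 0 0 -0.039 -0.226; 0 0 0 0 0 0 -0.226")

```text
t: 18.58
eef_pos: [574.0, -89.2, 126.9]
tool_rot: [180.0, -55.1, 73.2]
force: [-0.7, 0.2, -0.2]
width: 0.389
finger_force: 0.0
```

```bash
python3 st.py 628 86 a6
```

```text
18.57 [-35.  43. 101.  55.  72. -54.] [-0.7  0.2 -0.2] tip [618.1  56.8  20.4] z [ 0.237  0.785 -0.572] x [0.165 0.548 0.82 ]
bottle [627.9  84.4 153. ] stock [655.6 256.3 150. ] purples [1060.4  733.     0. ] [ 652.1 -247.1  151. ]
ahead 29.2 bottle lies right by 1.4 az to mouth 16.7
```

View pics/a6.png

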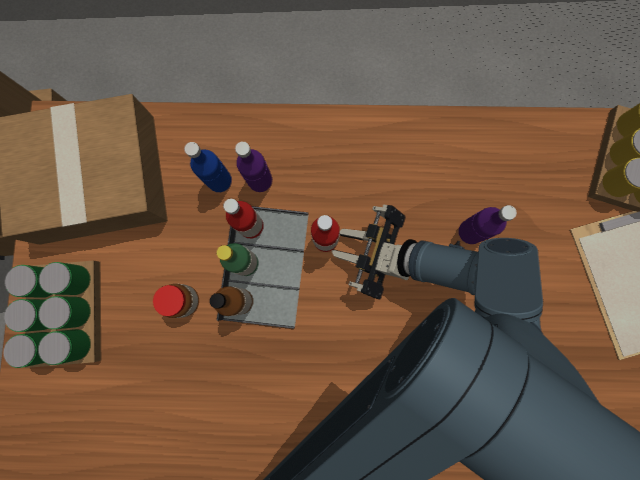

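The purple bottle is back exactly at its first position, so it only rocked. I'll carry on pushing.

Emit:
play_rows(series="2.8 7.6 0 0 0 0 -0.226; 2.5 7.6 0 0 0 0 -0.226; 2.5 7.6 0 0 0 0 -0.226; 2.5 7.6 0 0 0 0 -0.226; 2.5 7.6 0 0 0 0 -0.226")

```text
t: 19.25
eef_pos: [587.7, -50.6, 126.7]
tool_rot: [179.9, -55.1, 73.4]
force: [-1.2, -2.6, -0.2]
width: 0.388
finger_force: 1.1
```

```bash
python3 st.py 639 120
```

```text
19.25 [-30.  43. 101.  58.  70. -53.] [-1.2 -2.6 -0.2] tip [631.6  95.5  20.2] z [ 0.236  0.785 -0.573] x [0.164 0.549 0.82 ]
bottle [639.8 122.  147. ] stock [655.6 256.3 150. ] purples [1060.4  733.     0. ] [ 651.7 -246.6  154. ]
ahead 27.8 bottle lies right by 0.2 az to mouth 11.3
```

Emit:
play_rows(series="1 7.8 0 0 0 0 -0.226; 1 7.8 0 0 0 0 -0.226; 1 7.8 0 0 0 0 -0.226; 1 7.8 0 0 0 0 -0.226; 1 7.8 0 0 0 0 -0.226; 1 7.8 0 0 0 0 -0.226; 0.7 5 0 0 0 0 -0.226; 0.5 4 0 0 0 0 -0.226")

```text
t: 20.3
eef_pos: [594.8, 4.9, 126.7]
tool_rot: [179.9, -55.1, 73.4]
force: [-0.3, -1.7, -0.1]
width: 0.389
finger_force: 1.3
```

```bash
python3 st.py 647 178
```

```text
20.3 [-25.  43. 102.  62.  66. -52.] [-0.3 -1.7 -0.1] tip [638.7 150.9  20.2] z [ 0.236  0.785 -0.573] x [0.164 0.549 0.82 ]
bottle [646.9 177.8 155. ] stock [655.6 256.3 150. ] purples [1060.4  733.     0. ] [ 651.8 -246.7  155. ]
ahead 28.1 bottle lies right by 0.1 az to mouth -173.2
```

Emit:
play_rows(series="0.4 4 0 0 0 0 -0.226; 0.4 4 0 0 0 0 -0.226; 0.4 4 0 0 0 0 -0.226; 0.4 3 0 0 0 0 -0.226; 0.3 3 0 0 0 0 -0.226; 0.2 2 0 0 0 0 -0.226; 0 0 0 0 0 0 -0.226")

```text
t: 21.22
eef_pos: [596.8, 24.7, 126.7]
tool_rot: [179.9, -55.1, 73.4]
force: [0.5, -1.2, 0.1]
width: 0.389
finger_force: 0.7
```

```bash
python3 st.py 649 198
```

```text
21.23 [-23.  43. 103.  64.  65. -52.] [ 0.5 -1.2  0.1] tip [640.8 170.8  20.2] z [ 0.236  0.785 -0.573] x [0.164 0.549 0.82 ]
bottle [649.2 197.7 152. ] stock [655.6 256.3 150. ] purples [ 450.9 -188.6    7. ] [ 651.8 -246.7  155. ]
ahead 28.2 bottle lies right by 0.3 az to mouth -173.3
```

Emit:
play_rows(series="-1.3 -4 0 0 0 0 -0.226; -2.5 -8 0 0 0 0 -0.226; -6 -18 0 0 0 0 -0.226; -8 -25 10 0 0 0 -0.226; 0 -10 40 0 0 0 -0.226; 0 0 60 0 0 0 -0.226; 0 0 60 0 0 0 -0.226; 0 0 30 0 0 0 -0.226")

```text
t: 22.28
eef_pos: [578.9, -41.9, 330.2]
tool_rot: [179.5, -55.0, 73.7]
force: [-0.1, 0.2, 1.4]
width: 0.387
finger_force: 0.0
```

Emit:
play_rows(series="0 0 30 0 0 0 -0.226; -50 -20 20 0 0 0 -0.226; -50 -20 0 0 0 0 -0.226; -50 -20 0 0 0 0 -0.226; 0 0 0 0 0 0 -0.226; 0 0 0 0 0 0 -0.226")

```text
t: 23.02
eef_pos: [429.1, -101.4, 377.0]
tool_rot: [179.8, -55.0, 73.3]
force: [-0.0, 0.1, 0.4]
width: 0.39
finger_force: 0.0
```

```bash
python3 st.py 649 198 a7
```

```text
23.02 [-46.  11. 109.  46.  93. -41.] [-0.   0.1  0.4] tip [473.4  44.5 270.4] z [ 0.238  0.784 -0.573] x [0.165 0.549 0.82 ]
bottle [649.2 197.7 152. ] stock [655.7 256.3 149. ] purples [1060.4  733.     0. ] [ 651.8 -246.7  155. ]
ahead 197.7 bottle lies right by 123.6 az to mouth -173.3
```

View pics/a7.png

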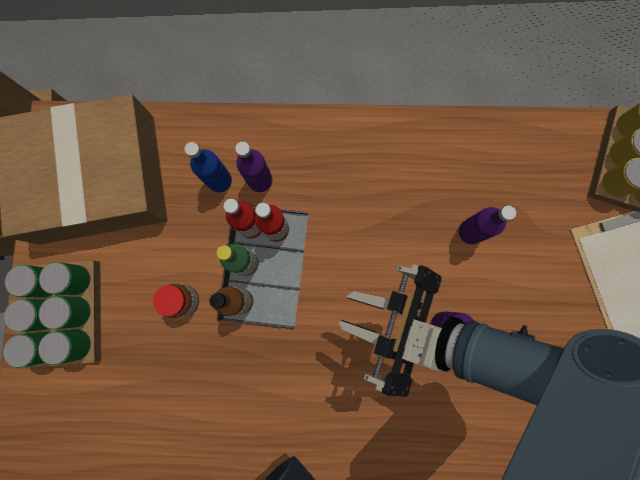

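The red bottle (cap at 263,210) stands upright in the lane against the red stock (cap at 231,206), with their axes 59 mm apart. The arm is clear of everything, so I'm handing in.

```bash
python3 -c "
from rig import arm
print(arm.hand_in())"
```

```text
the job is handed in; nothing more can be done
None
```

The red bottle now stands upright in the red lane against the red stock bottle, axes about 59 mm apart, and the job was handed in at about 23 s (no verdict was returned); on the way, the wrist briefly leaned on the right-hand purple bottle, which rocked back to its place.

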